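Push the cutting ruler home into the corner of the cutting guide

ROBOT

A 7-joint arm with a two-finger parallel gripper is mounted at the origin on the work surface. World frame = base frame: x ahead of the robot, y to its left, z up, the work surface at z = 0. Lengths are in mm, angles in rad, forces in N, time in s.
With the tool pointing down it reaches from about 350 to 900 mm from the base axis. Payload 8.1 kg.
Tool frame: the origin (TCP) lies midway between the tips of the shut fingers; the grasp point (between the pads) lies 19 mm behind it (grip_depth is the distance from the TCP to the grasp point, in mm); z points along the fingers, y is the line along which they close (so a half turn about z gives the same grasp; the last joint's range is limited). The gripper opens to 85 mm and grips with 20 to 120 N. Pads are 22 mm wide; open, the fingers measure 114 mm over their backs; the gripper's body (76 mm by 85 mm) begins 54 mm behind the grasp point. The pads swing forward as they close: fully open they stand 13 mm farther back than shut.
Start: joints at [-0.103, 0.434, 0.025, 1.573, -0.012, 1.134, -0.075], TCP at [625.013, -0.027, 231.323] pointing down, gripper open.
Joint ranges: [-2.62, 2.62], [-0.44, 2.09], [-1.27, 1.32], [0.08, 2.57], [-1.32, 4.46], [0.12, 2], [-2.74, 2.74]. Speed limits (rad/s): [2.22, 2.22, 3.01, 3.01, 3.14, 3.14, 3.14].

INTERFACE

Orientations are given as a rotation vector (axis times angle).
In Python, from rig import observe, camera, camera_info, sign_off, grip_depth gives the robot as it stands.
- The arm moves only by the tool send_rows, never from a script. Its arguments are lists of equal length, an entry for each row: "linear": the shift along the tool's x, y, z in m, a list of three; "delta_rot": the turn, a rotation vector about the tool's x, y, z in degrees, a list of three. A call has 1 to 5 rows; each row is the pose to reach, as a shift and turn from the pose commanded when the call began, along the tool's axes at that moment; what a row does not reach only later rows make up. A row lasts 1/8 s, in which the tool goes at most 62.5 mm and 10.7 degrees, less where a joint would pass 70% of its speed; a pose out of reach is approached as far as the arm can. A call with a gripper value outside its range is refused whole. "fingers" is the finger opening in m, from 0 to 0.0854, set as the call begins (left out, the last holds). The fingers move at their own pace and stop on an object; "force" is the grip in N (left out, the last holds). Time passes only in rows, so rows that repeat a pose let the fingers close. It gives the time, the measured TCP pose, the force, the opening and the grip force at its end, in the units of the state.
- observe(): the state, without advancing time (a new reading comes with each control period).
- camera(name): name is "scene" or "side" or "wrist"; returns the picture (420x560x3 uint8, red, green, blue); there is no depth.
- camera_info(name): a dict with "K" (3x3 intrinsics, pixels), "R" (3x3) and "t" (3): a world point X has camera coordinates R X + t. Camera axes: x right, y down, z forward; pixel columns grow to the right and rows downward; lengths in mm; the calibration is good to about 2 mm. A picture is of the moment at which its call begins: read the wrist's pose just before it. camera_info takes no time and is no camera call; for the wrist camera it gives the pose at the moment of the call.
- sign_off(): hands the job in; it is judged then, once.
The state is a dict: "time": time; "joints": joint angles; "qvel": joint speeds; "joint_efforts": joint torques, N m; "position": TCP position; "tcp_rot": TCP orientation; "force": force on the tool from outside, world axes, zero at the start; "torque": the same for the moment, N m; "opening": opening from 0.0 (shut) to 1.0 (fully open); "finger_force": force on a finger pad.
Only numpy, scipy, OpenCV 4.12 (cv2) and the standard library are available. Lean on these libraries where they do the work, as an engineer would, in place of code of your own. Each camera call takes 0.05 s, during which the arm holds its last target. There are 200 camera calls.

TASK

On the sewing room's cutting mat, push the metal ruler along the mat into the corner of the cutting guide, so that its far long edge lies flush along the fence and its end butts against the end stop block. Only push it with the fingers: do not pinch its grip rail and do not lift or tip it. Leave the tin, the thread spool and the rotary cutter where they are, and let go of everything at the end.

Things in the scene. Friction and masses are not known exactly. Their poses are not given: they have to be found in the camera images.
- ruler: loose aluminium ruler flat on the mat, blade 70 mm wide (x), 220 mm long (y), 6 mm thick, with a black grip rail along its middle: 160 mm long, 24 mm across, top 35 mm above the mat. Origin: centre of underside; x points across to the long edge facing the fence. Starts between robot and fence, up to 0.3 rad askew. 0.3 to 0.5 kg, slides at about 1 to 6 N; push low, a hard high push tips it
- corner_left (a point): the ruler's far left corner: on the underside, x = +35 mm, y = +110 mm of the ruler
- corner_right (a point): the ruler's far right corner: on the underside, x = +35 mm, y = -110 mm of the ruler
- strip_near: black rubber strip 154 mm long, 22 mm high on the robot-side face (-x) of the ruler's grip rail, part of the ruler. Origin: its centre, 19 mm above the mat
- strip_far: the same strip on the fence-side face (+x) of the ruler's grip rail. Origin: its centre, 19 mm above the mat
- fence: fixed aluminium bar on the mat beyond the ruler, 470 mm long (its y), 25 mm wide, 15 mm high, up to 0.2 rad askew to the robot. Origin: on the mat, at mid-length of its robot-side face; that face is x = 0 of its frame, x points away from the robot, the bar fills x = 0 to 25 mm. The green mat under everything is 3 mm thick (top at z = 3 mm)
- end_stop: fixed aluminium block touching the fence's robot-side face near its left or right end (varies), square to it: 60 mm long (x), 20 mm wide (y, along the fence), 15 mm high; axes parallel to the fence's. Origin: centre of underside, 30 mm in front of the fence face, 220 mm from mid-fence. The ruler's end butts on its face that looks to mid-fence
- tin: loose round steel tin, 52 mm in diameter, 28 mm high, standing by the fence's other end, at the end without the stop: to be left alone. Origin: centre of the underside
- spool: loose dark blue thread spool with white ends, 48 mm in diameter, 56 mm high, standing at the left of the mat: to be left alone. Origin: centre of the underside
- cutter: loose yellow and black rotary cutter lying flat at the right of the mat, about 145 mm long (its x), 48 mm wide, 21 mm high: to be left alone. Origin: on the underside, 35 mm from the middle of its round head (head at +x)
Not all that is in view belongs to the job. Several things have the shape of the end_stop; the one meant has the colours described above.

How it is judged:
By the outcome, as a careful person would: the job done as asked, in the order asked, and still so for the second after the job is handed in, with the robot touching nothing.
It also fails if it takes over 53 s, if anything falls off the work surface, if the arm or the gripper's body presses on something with over 40 N, if the wrist force passes 120 N, or if a joint passes its speed limit or range.

## Working session

There is one attempt and no reset: what is moved stays moved. The work goes in short steps, Python scripts to look and compute and a tool call to move; the robot and the scene stay as the last step left them, time stands still between calls to the robot, and variables do not carry over. Pictures are saved under pics/ and viewed, at most 10 in all, crops included, and the job is handed in when it is done.

Besides the shell and the picture viewer there is one more tool, called after "Request:" by a JSON object that holds its "fn" and its "kwargs". send_rows: Moves the arm, as the interface text tells. Its arguments: {"type":"object","properties":{"linear":{"type":"array"},"delta_rot":{"type":"array"},"fingers":{"type":"number"},"force":{"type":"number"}},"required":["linear","delta_rot"]}

```bash
mkdir -p pics; cat > h.py <<'E'
import numpy as np, cv2
from rig import observe, camera, camera_info, sign_off
def snap(n,f):
    im=camera(n); cv2.imwrite(f'pics/{f}.png',im[:,:,::-1]); return im
def ray(info,uv,z):
    K,R,t=[np.array(info[k],float) for k in 'KRt']
    c=-R.T@t; d=R.T@np.linalg.inv(K)@[uv[0],uv[1],1]
    return c+d*(z-c[2])/d[2]
E
python3 - <<'E'
from h import *
a=snap('scene','s0');b=snap('side','d0')
for n in('scene','side'):
    i=camera_info(n); print(n,-np.array(i['R']).T@np.array(i['t']))
o=observe();print(o['time'],o['position'],o['tcp_rot'],o['opening'],o['force'])
E
```

```text
scene [1159.50389335  310.02137873 1006.58020413]
side [ 432.21106899 1051.97976577  670.2814471 ]
0.1 [ 6.24570865e+02 -6.22265390e-02  2.30606309e+02] [-2.22086572e+00 -2.22081561e+00  1.70779023e-03] 0.9984927082513435 [ 0.25464979 -0.94254808  0.37677648]
```

View pics/s0.png

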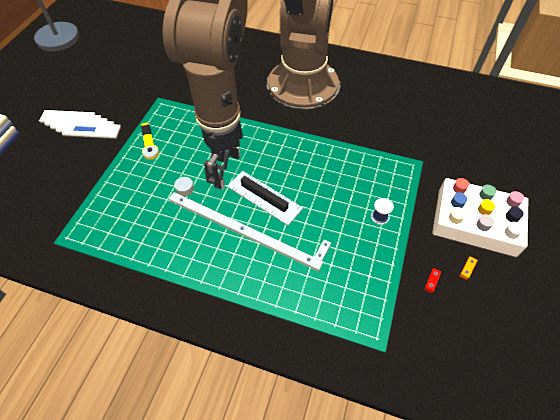

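View pics/d0.png

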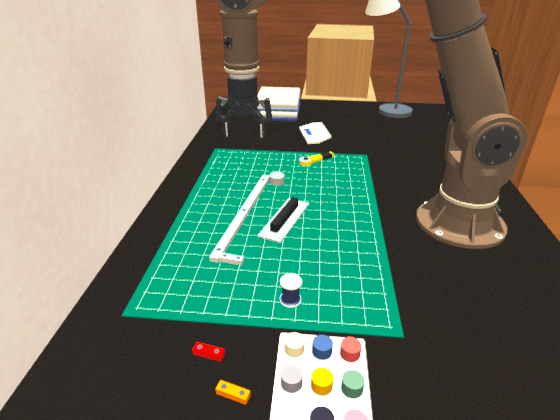

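The scene view shows the ruler at (265,196), the fence from (172,198) to (320,265), the tin at (184,186), the spool at (382,210) and the cutter at (149,142). Three things have the end-stop shape: an aluminium block at (322,250), a red one at (433,280) and an orange one at (469,268). The aluminium one touching the fence fits the description, so I'll confirm it in a crop.

```bash
python3 - <<'E'
from h import *
a=cv2.imread('pics/s0.png'); c=a[160:285,160:350]
cv2.imwrite('pics/s0c.png',cv2.resize(c,None,fx=4,fy=4,interpolation=cv2.INTER_CUBIC))
for n,f in(('scene','s0'),('side','d0')):
    im=cv2.imread(f'pics/{f}.png'); hsv=cv2.cvtColor(im,cv2.COLOR_BGR2HSV)
    m=((hsv[...,1]<60)&(hsv[...,2]>150)).astype(np.uint8)
    m=cv2.morphologyEx(m,cv2.MORPH_OPEN,np.ones((2,2)))
    k=((hsv[...,2]<60)).astype(np.uint8)
    info=camera_info(n)
    for name,mm,z in(('bright',m,9),('dark',k,38)):
        N,L,S,C=cv2.connectedComponentsWithStats(mm)
        for i in range(1,N):
            p=ray(info,C[i],z)
            if 60<S[i,4]<5000 and 350<p[0]<900 and abs(p[1])<400:
                r=cv2.minAreaRect(np.argwhere(L==i)[:,::-1].astype(np.float32))
                print(n,name,S[i],C[i].round(1),p[:2].round(),[ray(info,q,z)[:2].round().tolist() for q in cv2.boxPoints(r)])
E
```

```text
scene bright [144 147  15  11 115] [150.9 152.3] [ 464. -348.] [[451.0, -379.0], [437.0, -338.0], [474.0, -319.0], [487.0, -359.0]]
scene bright [ 229  172   75   54 1046] [266.5 200.5] [521.  51.] [[518.0, -71.0], [438.0, -65.0], [513.0, 158.0], [585.0, 146.0]]
scene bright [175 178  19  14 212] [184.  184.7] [ 544. -197.] [[531.0, -233.0], [514.0, -182.0], [557.0, -162.0], [573.0, -212.0]]
scene bright [ 170  194  162   78 1687] [254.8 233.7] [634.  57.] [[610.0, -212.0], [507.0, -221.0], [598.0, 264.0], [687.0, 253.0]]
scene bright [375 199  20  16 244] [384.4 206.5] [436. 372.] [[419.0, 342.0], [402.0, 393.0], [453.0, 402.0], [469.0, 352.0]]
scene dark [202 121  40  41 767] [224.2 142.9] [ 380. -135.] [[353.0, -223.0], [280.0, -126.0], [405.0, -49.0], [473.0, -142.0]]
scene dark [205 164  18  25 191] [213.7 175.6] [ 506. -115.] [[474.0, -156.0], [459.0, -109.0], [539.0, -75.0], [554.0, -121.0]]
scene dark [241 176  47  36 350] [263.6 194.4] [523.  44.] [[509.0, -37.0], [477.0, -34.0], [530.0, 122.0], [561.0, 117.0]]
side bright [ 210  173   75   93 1321] [242.9 221.6] [626.  75.] [[683.0, 258.0], [633.0, -323.0], [520.0, -219.0], [602.0, 305.0]]
side bright [259 200  51  44 666] [283.8 224.4] [508.  78.] [[573.0, 143.0], [498.0, -116.0], [436.0, -36.0], [517.0, 199.0]]
side bright [281 274  22  17 308] [291.5 282.2] [469. 318.] [[497.0, 292.0], [446.0, 287.0], [444.0, 342.0], [492.0, 347.0]]
side dark [271 198  27  34 254] [283.9 215.9] [508.  78.] [[546.0, 140.0], [489.0, -37.0], [466.0, -6.0], [524.0, 164.0]]
```

View pics/s0c.png

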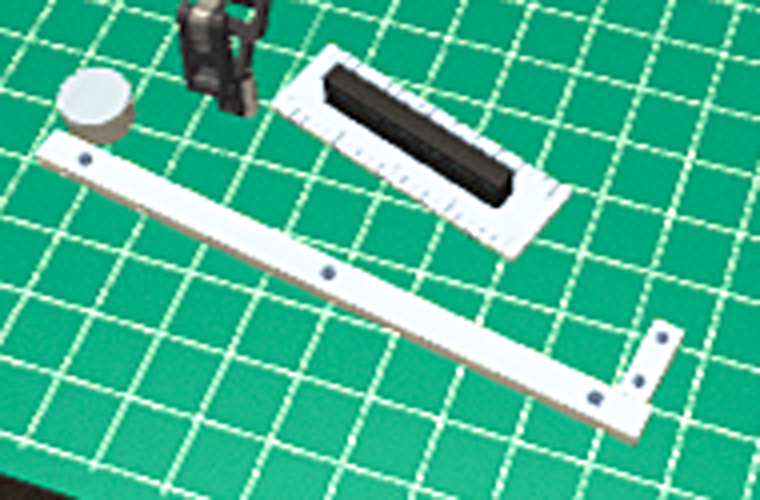

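The crop confirms the end stop: an aluminium block with two screws at crop (661,338) and (638,381), touching the fence's left end (+y). Ruler corners in the crop are (332,44), (571,188), (514,260) and (273,103).

```bash
python3 - <<'E'
from h import *
i=camera_info('scene')
w=lambda p,z:ray(i,(p[0]/4+160-.375,p[1]/4+160-.375),z)[:2]
h=[w(p,18) for p in((85,159),(328,272),(595,397))]
d=h[2]-h[0];print('holes',np.round(h,1),'fence ang',np.arctan2(-d[0],d[1]))
print('stop screws',np.round([w(p,18) for p in((661,338),(638,381))],1))
print('stop face near corner',w((655,320),18).round(1))
c=np.array([w(p,9) for p in((332,44),(571,188),(514,260),(273,103))]);print('ruler',c.round(1),c.mean(0).round(1))
e=c[1]+c[2]-c[0]-c[3];print('ang',np.arctan2(-e[0],e[1]),np.linalg.norm(e)/2)
th=np.arctan2(-d[0],d[1]);ex=np.array([np.cos(th),np.sin(th)]);ey=np.array([-np.sin(th),np.cos(th)])
o=h[1]-12.5*ex
for n,q in(('near R',c[0]),('near L',c[1]),('far L',c[2]),('far R',c[3])):print(n,'fence frame',((q-o)@ex).round(1),((q-o)@ey).round(1))
print('origin',o, 'grip z',)
wr=camera_info('wrist');print('wcam',-np.array(wr['R']).T@np.array(wr['t']))
snap('wrist','w0')
E
```

```text
holes [[ 599.8 -177.9]
 [ 632.2   19.3]
 [ 665.2  216.9]] fence ang -0.16407498743867635
stop screws [[610.  245.9]
 [645.3 240.1]]
stop face near corner [598.2 238.6]
ruler [[441.7 -53. ]
 [509.2 153.8]
 [578.2 134. ]
 [506.4 -73.9]] [508.9  40.2]
ang -0.32416539490091756 218.7594422286271
near R fence frame -163.6 -102.4
near L fence frame -130.8 112.6
far L fence frame -59.5 104.4
far R fence frame -96.4 -112.5
origin [619.89217651  21.32814146] grip z
wcam [624.74396258  72.02000725 372.74638548]
```

View pics/w0.png

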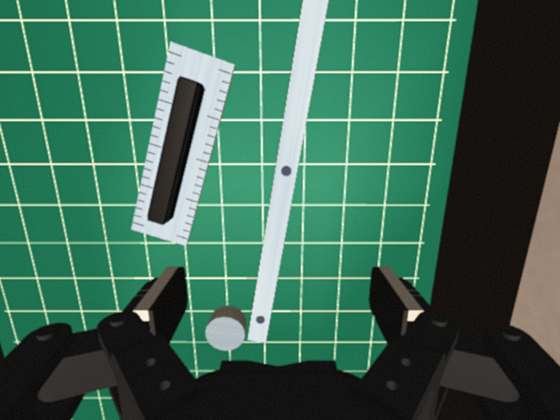

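Request:
{"fn": "send_rows", "kwargs": {"linear": [[0.01,-0.04,0],[0.02,-0.08,0],[0.03,-0.12,0],[0.04,-0.16,0],[0.052,-0.192,0]], "delta_rot": [[0,0,-10],[0,0,-20],[0,0,-30],[0,0,-40],[0,0,-50]], "fingers": 0.0854}}

```text
time: 0.78
position: [431.3, 52.1, 231.2]
tcp_rot: [-1.066, -2.955, 0.001]
force: [0.8, 1.3, 0.0]
opening: 1.002
finger_force: 0.0
```

Request:
{"fn": "send_rows", "kwargs": {"linear": [[0,0,0.03],[0,0,0.07],[0,0,0.11],[0,0,0.15],[0,0,0.18]], "delta_rot": [[0,0,-10],[0,0,-20],[0,0,-30.6],[0,0,-30.6],[0,0,-30.6]]}}

```text
time: 1.4
position: [432.4, 51.8, 49.8]
tcp_rot: [-0.258, -3.13, 0.0]
force: [1.0, -0.9, -0.6]
opening: 1.004
finger_force: 0.0
```

Request:
{"fn": "send_rows", "kwargs": {"linear": [[0,0,0.01],[0,0,0.02],[0,0,0.03],[0,0,0.035],[0,0,0.035]], "delta_rot": [[0,0,0],[0,0,0],[0,0,0],[0,0,0],[0,0,0]]}}

```text
time: 2.02
position: [433.1, 52.0, 16.3]
tcp_rot: [0.257, 3.131, -0.0]
force: [0.1, -0.2, 0.2]
opening: 0.999
finger_force: 0.0
```

Request:
{"fn": "send_rows", "kwargs": {"linear": [[0,0,0.008],[0,0,0.015],[0,0,0.019],[0,0,0.021],[0,0,0.021]], "delta_rot": [[0,0,0],[0,0,0],[0,0,0],[0,0,0],[0,0,0]]}}

```text
time: 2.65
position: [432.9, 52.0, -4.8]
tcp_rot: [-0.257, -3.131, 0.0]
force: [0.3, -0.2, -0.7]
opening: 1.004
finger_force: 0.0
```

```bash
python3 - <<'E'
from h import *
a=snap('wrist','w1');b=snap('side','d1')
c=cv2.resize(b[180:300,230:350],(480,480),interpolation=cv2.INTER_CUBIC)
a=cv2.resize(a,(320,240))
o=np.zeros((480,800,3),np.uint8);o[:,:480]=c;o[:240,480:]=a
cv2.imwrite('pics/c1.png',o[:,:,::-1]);s=observe();print(s['position'],s['force'])
E
```

```text
[433.11098932  52.01254291  -4.59690196] [-0.07341401  0.6567682  -0.55790985]
```

View pics/c1.png

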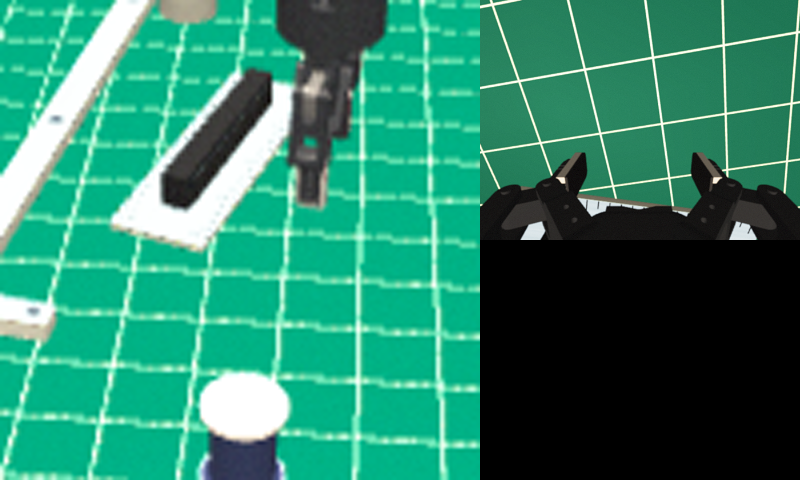

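The side crop shows the open fingers at crop (310,200), on the robot side of the ruler, just above the mat and not touching it. I'll lower them slightly more and then push.

Request:
{"fn": "send_rows", "kwargs": {"linear": [[0,0,0.001],[0,0,0.002],[0,0,0.003],[0,0,0.0035],[0,0,0.0035]], "delta_rot": [[0,0,0],[0,0,0],[0,0,0],[0,0,0],[0,0,0]]}}

```text
time: 3.38
position: [433.0, 52.0, -8.2]
tcp_rot: [-0.258, -3.131, 0.0]
force: [0.8, 0.3, 0.6]
opening: 1.002
finger_force: 0.0
```

Request:
{"fn": "send_rows", "kwargs": {"linear": [[-0.006,0,0],[-0.012,0,0],[-0.018,0,0],[-0.024,0,0],[-0.03,0,0]], "delta_rot": [[0,0,0],[0,0,0],[0,0,0],[0,0,0],[0,0,0]]}}

```text
time: 4.0
position: [462.1, 46.7, -8.4]
tcp_rot: [-0.258, -3.129, 0.001]
force: [-3.5, 0.0, 0.5]
opening: 1.001
finger_force: 1.5
```

Request:
{"fn": "send_rows", "kwargs": {"linear": [[-0.006,0,0],[-0.012,0,0],[-0.018,0,0],[-0.024,0,0],[-0.03,0,0]], "delta_rot": [[0,0,0],[0,0,0],[0,0,0],[0,0,0],[0,0,0]]}}

```text
time: 4.62
position: [492.6, 42.3, -8.2]
tcp_rot: [0.257, 3.131, 0.0]
force: [-2.2, 0.2, 0.5]
opening: 1.0
finger_force: 1.4
```

Request:
{"fn": "send_rows", "kwargs": {"linear": [[-0.006,0,0],[-0.012,0,0],[-0.018,0,0],[-0.024,0,0],[-0.03,0,0]], "delta_rot": [[0,0,0],[0,0,0],[0,0,0],[0,0,0],[0,0,0]]}}

```text
time: 5.25
position: [522.2, 37.2, -8.2]
tcp_rot: [0.258, 3.131, -0.0]
force: [-3.0, 0.5, 0.4]
opening: 1.001
finger_force: 1.4
```

Request:
{"fn": "send_rows", "kwargs": {"linear": [[-0.003,0,0],[-0.006,0,0],[-0.009,0,0],[-0.009,0,0],[-0.009,0,0]], "delta_rot": [[0,0,0],[0,0,0],[0,0,0],[0,0,0],[0,0,0]]}}

```text
time: 5.88
position: [531.2, 35.8, -8.1]
tcp_rot: [0.258, 3.13, 0.0]
force: [-0.2, -0.3, -0.4]
opening: 1.0
finger_force: 0.2
```

```bash
python3 - <<'E'
from h import *
a=snap('scene','s2')
cv2.imwrite('pics/s2c.png',cv2.resize(a[160:285,160:350],None,fx=4,fy=4,interpolation=cv2.INTER_CUBIC)[:,:,::-1])
E
```

```text
(no output)
```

View pics/s2c.png

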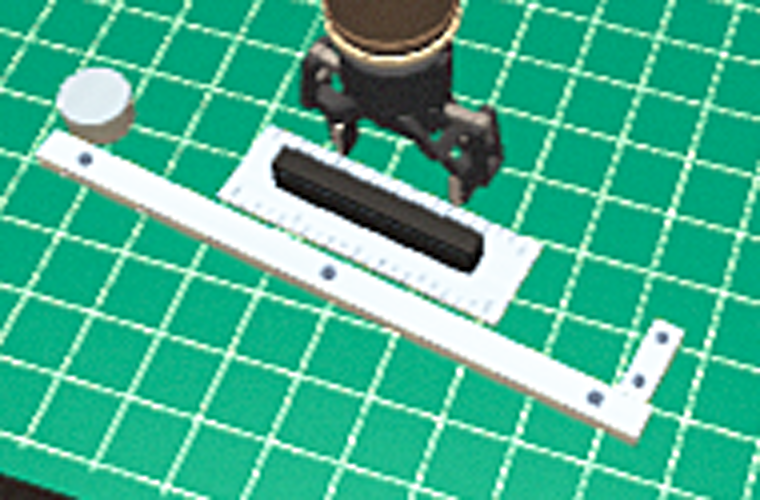

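The ruler is now parallel to the fence with a small gap. Corners in the crop are (219,196), (495,323), (266,125) and (541,240).

```bash
cat >> h.py <<'E'
th=-0.164;ex=np.array([np.cos(th),np.sin(th)]);ey=np.array([-np.sin(th),np.cos(th)]);org=np.array([619.9,21.3])
F=lambda p:np.array([(np.array(p)[:2]-org)@ex,(np.array(p)[:2]-org)@ey]).round(1)
W=lambda f:(org+f[0]*ex+f[1]*ey).round(1)
E
python3 - <<'E'
from h import *
i=camera_info('scene')
w=lambda p,z:ray(i,(p[0]/4+160-.375,p[1]/4+160-.375),z)[:2]
for p in((219,196),(495,323),(266,125),(541,240)):print(F(w(p,9)))
print('tin',F(w((95,95),31)),'tcp',F(observe()['position']),'stop',F(w((655,320),18)))
print('target TCP', W((-40,-150)))
E
```

```text
[  -9.5 -103.1]
[ -9.8 115.8]
[ -77.3 -106.5]
[-82.5 113.5]
tin [ -30.3 -218.4] tcp [-89.8  -0.2] stop [-56.9 210.8]
target TCP [ 555.9 -120.2]
```

Request:
{"fn": "send_rows", "kwargs": {"linear": [[0.01,0,0],[0.02,0,0],[0.02,0,-0.03],[0.02,0,-0.07],[0.02,0,-0.1]], "delta_rot": [[0,0,0],[0,0,0],[0,0,0],[0,0,0],[0,0,0]]}}

```text
time: 6.55
position: [510.5, 39.3, 93.3]
tcp_rot: [0.257, 3.13, 0.0]
force: [-0.9, -1.3, -0.1]
opening: 0.998
finger_force: 0.0
```

Request:
{"fn": "send_rows", "kwargs": {"linear": [[0,-0.035,0],[0,-0.07,0],[-0.02,-0.105,0],[-0.05,-0.14,0],[-0.065,-0.14,0]], "delta_rot": [[0,0,10],[0,0,20],[0,0,30],[0,0,40],[0,0,50]], "fingers": 0, "force": 40}}

```text
time: 7.18
position: [552.2, -113.6, 91.9]
tcp_rot: [1.571, 2.719, -0.002]
force: [0.2, 1.1, -0.8]
opening: -0.001
finger_force: 0.0
```

Request:
{"fn": "send_rows", "kwargs": {"linear": [[0,0,0],[0,0,0],[0,0,0],[0,0,0],[0,0,0]], "delta_rot": [[0,0,10],[0,0,20],[0,0,30],[0,0,40],[0,0,40]]}}

```text
time: 7.8
position: [551.6, -109.1, 91.7]
tcp_rot: [-2.394, -2.034, 0.001]
force: [0.3, -0.5, -0.8]
opening: -0.003
finger_force: 0.0
```

```bash
python3 - <<'E'
from h import *
s=observe();print(F(s['position']),s['position'],s['opening'],s['tcp_rot'],s['time'])
E
```

```text
[ -46.1 -139.8] [ 551.61848654 -109.11376702   91.70352374] -0.0025565188103186874 [-2.39443646e+00 -2.03358490e+00  6.62808223e-04] 7.8
```

Request:
{"fn": "send_rows", "kwargs": {"linear": [[0,0,0.04],[0,0,0.07],[0,0,0.082],[0,0,0.086],[0,0,0.086]], "delta_rot": [[0,0,0],[0,0,0],[0,0,0],[0,0,0],[0,0,0]]}}

```text
time: 8.43
position: [552.7, -109.7, 6.5]
tcp_rot: [2.395, 2.032, 0.001]
force: [-0.6, 0.5, 0.5]
opening: 0.003
finger_force: 0.0
```

Request:
{"fn": "send_rows", "kwargs": {"linear": [[0.007,0,0],[0.014,0,0],[0.021,0,0],[0.028,0,0],[0.035,0,0]], "delta_rot": [[0,0,0],[0,0,0],[0,0,0],[0,0,0],[0,0,0]]}}

```text
time: 9.05
position: [558.0, -75.5, 6.0]
tcp_rot: [2.396, 2.031, -0.001]
force: [-0.6, -4.9, 1.4]
opening: 0.003
finger_force: 1.9
```

Request:
{"fn": "send_rows", "kwargs": {"linear": [[0.007,0,0],[0.014,0,0],[0.021,0,0],[0.028,0,0],[0.035,0,0]], "delta_rot": [[0,0,0],[0,0,0],[0,0,0],[0,0,0],[0,0,0]]}}

```text
time: 9.68
position: [563.7, -40.3, 5.9]
tcp_rot: [2.396, 2.032, 0.0]
force: [-1.1, -4.7, 2.1]
opening: -0.002
finger_force: 2.3
```

Request:
{"fn": "send_rows", "kwargs": {"linear": [[0.007,0,0],[0.014,0,0],[0.021,0,0],[0.028,0,0],[0.035,0,0]], "delta_rot": [[0,0,0],[0,0,0],[0,0,0],[0,0,0],[0,0,0]]}}

```text
time: 10.3
position: [569.4, -5.7, 5.8]
tcp_rot: [2.396, 2.032, -0.0]
force: [-1.0, -4.5, 3.6]
opening: -0.003
finger_force: 2.4
```

```bash
python3 - <<'E'
from h import *
a=snap('scene','s3');print(F(observe()['position']))
cv2.imwrite('pics/s3c.png',cv2.resize(a[160:285,160:350],None,fx=4,fy=4,interpolation=cv2.INTER_CUBIC)[:,:,::-1])
E
```

```text
[-45.4 -33.5]
```

View pics/s3c.png

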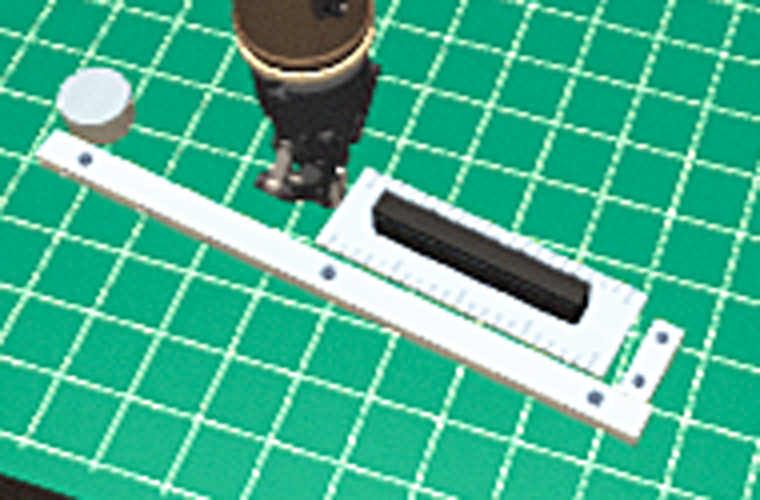

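The ruler is still parallel to the fence, with its left end about 12 mm short of the stop (crop (620,340) against (640,350)).

Request:
{"fn": "send_rows", "kwargs": {"linear": [[0.003,0,0],[0.006,0,0],[0.008,0,0],[0.0095,0,0],[0.0105,0,0]], "delta_rot": [[0,0,0],[0,0,0],[0,0,0],[0,0,0],[0,0,0]]}}

```text
time: 10.98
position: [571.1, 4.4, 5.8]
tcp_rot: [2.396, 2.032, 0.0]
force: [-0.3, -3.3, 2.8]
opening: -0.003
finger_force: 2.1
```

Request:
{"fn": "send_rows", "kwargs": {"linear": [[0.0005,0,0],[0.001,0,0],[0.0015,0,0],[0.002,0,0],[0.002,0,0]], "delta_rot": [[0,0,0],[0,0,0],[0,0,0],[0,0,0],[0,0,0]]}}

```text
time: 11.6
position: [571.4, 6.4, 5.8]
tcp_rot: [-2.396, -2.032, -0.0]
force: [-0.7, -3.9, 1.9]
opening: -0.002
finger_force: 1.8
```

Not touching the stop yet, so I'll continue in small steps.

Request:
{"fn": "send_rows", "kwargs": {"linear": [[0.0005,0,0],[0.001,0,0],[0.0015,0,0],[0.002,0,0],[0.002,0,0]], "delta_rot": [[0,0,0],[0,0,0],[0,0,0],[0,0,0],[0,0,0]]}}

```text
time: 12.22
position: [571.8, 8.2, 5.8]
tcp_rot: [2.396, 2.032, 0.0]
force: [-0.0, -3.0, 2.5]
opening: 0.003
finger_force: 2.0
```

Request:
{"fn": "send_rows", "kwargs": {"linear": [[0.0005,0,0],[0.001,0,0],[0.0015,0,0],[0.002,0,0],[0.002,0,0]], "delta_rot": [[0,0,0],[0,0,0],[0,0,0],[0,0,0],[0,0,0]]}}

```text
time: 12.85
position: [571.8, 8.5, 5.8]
tcp_rot: [2.397, 2.03, -0.002]
force: [-1.3, -8.9, 2.8]
opening: 0.001
finger_force: 4.3
```

Request:
{"fn": "send_rows", "kwargs": {"linear": [[-0.01,0,0],[-0.02,0,0],[-0.02,0,-0.03],[-0.02,0,-0.07],[-0.02,0,-0.1]], "delta_rot": [[0,0,0],[0,0,0],[0,0,0],[0,0,0],[0,0,0]]}}

```text
time: 13.48
position: [569.0, -9.5, 107.3]
tcp_rot: [2.396, 2.032, 0.002]
force: [0.4, 0.3, -1.1]
opening: 0.003
finger_force: 0.0
```

Request:
{"fn": "send_rows", "kwargs": {"linear": [[0.02,-0.03,0],[0.05,-0.065,0],[0.085,-0.065,0],[0.12,-0.065,0],[0.139,-0.065,0]], "delta_rot": [[0,0,-10],[0,0,-20],[0,0,-30],[0,0,-40],[0,0,-50]], "fingers": 0.0854}}

```text
time: 14.1
position: [527.3, 140.6, 106.0]
tcp_rot: [-1.301, -2.859, -0.002]
force: [0.3, -0.8, 0.3]
opening: 0.998
finger_force: 0.0
```

Request:
{"fn": "send_rows", "kwargs": {"linear": [[0,0,0],[0,0,0],[0,0,0],[0,0,0],[0,0,0]], "delta_rot": [[0,0,-10],[0,0,-20],[0,0,-30],[0,0,-40],[0,0,-40]]}}

```text
time: 14.72
position: [527.3, 138.0, 105.8]
tcp_rot: [-0.26, -3.131, -0.001]
force: [-0.1, -0.1, -0.6]
opening: 0.997
finger_force: 0.0
```

```bash
python3 - <<'E'
from h import *
s=observe();print(F(s['position']),s['position'],s['opening'],s['tcp_rot'],s['time'])
a=snap('scene','s4')
cv2.imwrite('pics/s4c.png',cv2.resize(a[160:285,160:350],None,fx=4,fy=4,interpolation=cv2.INTER_CUBIC)[:,:,::-1])
E
```

```text
[-110.4  100.1] [527.29187861 138.04843211 105.78343068] 0.9972449819687749 [-2.59561091e-01 -3.13054841e+00 -1.01975451e-03] 14.725
```

View pics/s4c.png

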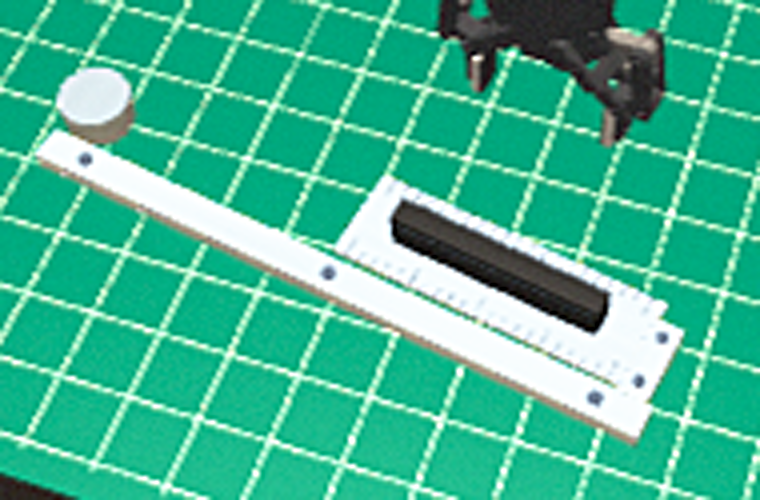

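The ruler's end is against the stop (crop (660,320)), and a thin gap to the fence remains. Next I'll push it toward the fence.

Request:
{"fn": "send_rows", "kwargs": {"linear": [[0,0,0.04],[0,0,0.08],[0,0,0.105],[0,0,0.112],[0,0,0.113]], "delta_rot": [[0,0,0],[0,0,0],[0,0,0],[0,0,0],[0,0,0]]}}

```text
time: 15.4
position: [527.6, 138.3, -7.0]
tcp_rot: [0.26, 3.131, -0.0]
force: [-0.2, -0.6, -0.5]
opening: 0.994
finger_force: 0.0
```

Request:
{"fn": "send_rows", "kwargs": {"linear": [[-0.005,0,0],[-0.01,0,0],[-0.014,0,0],[-0.018,0,0],[-0.022,0,0]], "delta_rot": [[0,0,0],[0,0,0],[0,0,0],[0,0,0],[0,0,0]]}}

```text
time: 16.02
position: [549.1, 134.5, -7.2]
tcp_rot: [-0.258, -3.131, 0.0]
force: [-3.0, 0.2, 1.9]
opening: 1.002
finger_force: 1.7
```

Request:
{"fn": "send_rows", "kwargs": {"linear": [[-0.001,0,0],[-0.002,0,0],[-0.003,0,0],[-0.004,0,0],[-0.004,0,0]], "delta_rot": [[0,0,0],[0,0,0],[0,0,0],[0,0,0],[0,0,0]]}}

```text
time: 16.65
position: [553.1, 133.8, -7.3]
tcp_rot: [0.258, 3.131, -0.0]
force: [-3.4, -0.1, 0.2]
opening: 1.0
finger_force: 1.6
```

Request:
{"fn": "send_rows", "kwargs": {"linear": [[-0.0005,0,0],[-0.001,0,0],[-0.0015,0,0],[-0.002,0,0],[-0.002,0,0]], "delta_rot": [[0,0,0],[0,0,0],[0,0,0],[0,0,0],[0,0,0]]}}

```text
time: 17.27
position: [555.1, 133.6, -7.2]
tcp_rot: [0.258, 3.131, -0.0]
force: [-2.7, -1.5, 0.0]
opening: 1.0
finger_force: 1.4
```

Request:
{"fn": "send_rows", "kwargs": {"linear": [[-0.0005,0,0],[-0.001,0,0],[-0.0015,0,0],[-0.002,0,0],[-0.002,0,0]], "delta_rot": [[0,0,0],[0,0,0],[0,0,0],[0,0,0],[0,0,0]]}}

```text
time: 17.9
position: [557.0, 133.2, -7.2]
tcp_rot: [0.258, 3.131, -0.0]
force: [-2.6, -0.7, -1.0]
opening: 0.999
finger_force: 1.5
```

Request:
{"fn": "send_rows", "kwargs": {"linear": [[-0.0005,0,0],[-0.001,0,0],[-0.0015,0,0],[-0.002,0,0],[-0.002,0,0]], "delta_rot": [[0,0,0],[0,0,0],[0,0,0],[0,0,0],[0,0,0]]}}

```text
time: 18.52
position: [557.9, 133.1, -7.4]
tcp_rot: [-0.257, -3.129, 0.001]
force: [-7.2, -0.4, 1.7]
opening: 1.004
finger_force: 3.3
```

Request:
{"fn": "send_rows", "kwargs": {"linear": [[-0.0005,0,0],[-0.001,0,0],[-0.0015,0,0],[-0.002,0,0],[-0.002,0,0]], "delta_rot": [[0,0,0],[0,0,0],[0,0,0],[0,0,0],[0,0,0]]}}

```text
time: 19.15
position: [558.1, 133.0, -7.5]
tcp_rot: [-0.256, -3.126, 0.001]
force: [-12.7, 0.8, 5.3]
opening: 0.997
finger_force: 6.2
```

The ruler is pressed against the fence at about 13 N. I'll back off and make a light confirming push on its end.

Request:
{"fn": "send_rows", "kwargs": {"linear": [[0.01,0,0],[0.025,0,0],[0.025,0,-0.03],[0.025,0,-0.07],[0.025,0,-0.11]], "delta_rot": [[0,0,0],[0,0,0],[0,0,0],[0,0,0],[0,0,0]]}}

```text
time: 19.77
position: [536.1, 137.2, 104.2]
tcp_rot: [0.257, 3.13, 0.001]
force: [0.6, 0.0, -0.6]
opening: 0.998
finger_force: 0.0
```

Request:
{"fn": "send_rows", "kwargs": {"linear": [[0,-0.035,0],[0,-0.07,0],[-0.02,-0.105,0],[-0.05,-0.14,0],[-0.067,-0.14,0]], "delta_rot": [[0,0,10],[0,0,20],[0,0,30],[0,0,40],[0,0,50]], "fingers": 0}}

```text
time: 20.4
position: [580.4, -16.4, 103.3]
tcp_rot: [1.57, 2.718, -0.001]
force: [-0.6, 0.6, -0.2]
opening: -0.002
finger_force: 0.0
```

Request:
{"fn": "send_rows", "kwargs": {"linear": [[0,0,0],[0,0,0],[0,0,0],[0,0,0],[0,0,0]], "delta_rot": [[0,0,10],[0,0,20],[0,0,30],[0,0,40],[0,0,40]]}}

```text
time: 21.02
position: [579.5, -11.7, 103.0]
tcp_rot: [2.394, 2.033, 0.001]
force: [-0.6, -0.1, 0.0]
opening: 0.0
finger_force: 0.0
```

```bash
python3 - <<'E'
from h import *
s=observe();print(F(s['position']),s['position'],s['opening'],s['tcp_rot'],s['time'])
E
```

```text
[-34.4 -39.2] [579.53712543 -11.73181442 103.00358492] 0.0002561982939981058 [2.39371913e+00 2.03326299e+00 1.08667571e-03] 21.025
```

Request:
{"fn": "send_rows", "kwargs": {"linear": [[0,0,0.04],[0,0,0.07],[0,0,0.09],[0,0,0.097],[0,0,0.097]], "delta_rot": [[0,0,0],[0,0,0],[0,0,0],[0,0,0],[0,0,0]]}}

```text
time: 21.65
position: [579.5, -12.3, 5.9]
tcp_rot: [-2.394, -2.034, -0.0]
force: [-0.0, 0.7, 1.0]
opening: -0.001
finger_force: 0.0
```

Request:
{"fn": "send_rows", "kwargs": {"linear": [[0.006,0,0],[0.012,0,0],[0.016,0,0],[0.018,0,0],[0.0195,0,0]], "delta_rot": [[0,0,0],[0,0,0],[0,0,0],[0,0,0],[0,0,0]]}}

```text
time: 22.28
position: [582.6, 6.5, 5.9]
tcp_rot: [2.396, 2.031, -0.001]
force: [0.0, -3.5, 0.7]
opening: 0.002
finger_force: 1.6
```

Request:
{"fn": "send_rows", "kwargs": {"linear": [[0.0005,0,0],[0.001,0,0],[0.0015,0,0],[0.002,0,0],[0.002,0,0]], "delta_rot": [[0,0,0],[0,0,0],[0,0,0],[0,0,0],[0,0,0]]}}

```text
time: 22.9
position: [582.7, 6.7, 5.8]
tcp_rot: [2.397, 2.029, -0.003]
force: [-1.2, -7.9, 2.5]
opening: 0.001
finger_force: 3.7
```

Request:
{"fn": "send_rows", "kwargs": {"linear": [[-0.01,0,0],[-0.025,0,0],[-0.025,0,-0.03],[-0.025,0,-0.08],[-0.025,0,-0.13]], "delta_rot": [[0,0,0],[0,0,0],[0,0,0],[0,0,0],[0,0,0]]}}

```text
time: 23.52
position: [578.4, -16.6, 137.0]
tcp_rot: [-2.396, -2.031, 0.001]
force: [1.6, 0.9, -0.3]
opening: -0.001
finger_force: 0.0
```

Request:
{"fn": "send_rows", "kwargs": {"linear": [[0.02,0,-0.03],[0.04,0,-0.05],[0.05,0,-0.05],[0.05,0,-0.05],[0.05,0,-0.05]], "delta_rot": [[0,0,0],[0,0,0],[0,0,0],[0,0,0],[0,0,0]]}}

```text
time: 24.15
position: [586.3, 32.3, 184.6]
tcp_rot: [-2.397, -2.03, 0.003]
force: [-0.5, 0.5, 0.5]
opening: -0.002
finger_force: 0.0
```

```bash
python3 - <<'E'
from h import *
a=snap('scene','s5');b=snap('wrist','w5')
c=cv2.resize(a[160:285,160:350],(400,263),interpolation=cv2.INTER_CUBIC)
o=np.zeros((600,800,3),np.uint8);o[:263,:400]=c
o[:210,400:680]=cv2.resize(a,(280,210));o[263:600,:449]=cv2.resize(b,(449,337))
d=snap('side','d5');o[263:563,460:760]=cv2.resize(d[160:280,200:320],(300,300),interpolation=cv2.INTER_CUBIC)
cv2.imwrite('pics/c5.png',o[:,:,::-1])
E
```

```text
(no output)
```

View pics/c5.png

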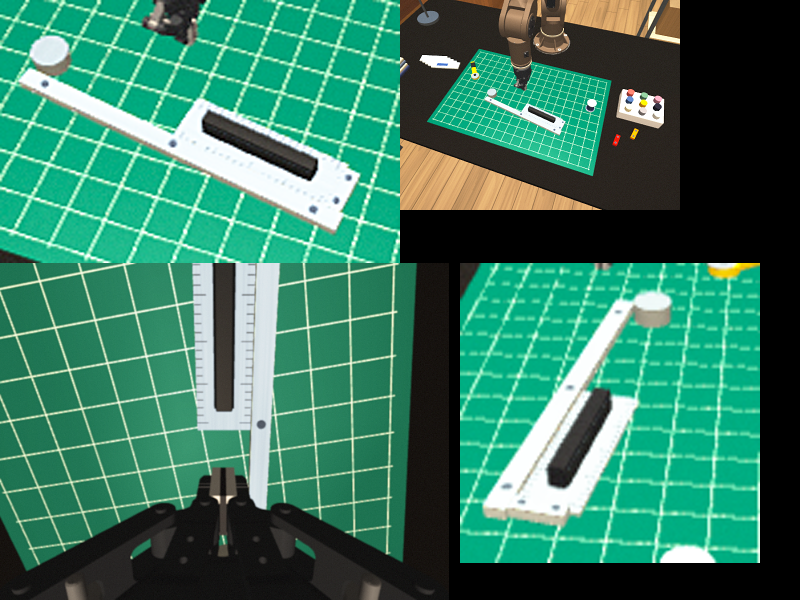

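The final views show no green gap between the ruler and the fence (wrist view, x≈252) and the ruler's end against the stop. The tin, spool and cutter look undisturbed, and the arm is clear of everything.

```bash
python3 -c "from rig import sign_off; print(sign_off())"
```

```text
the job is handed in; nothing more can be done
None
```

I pushed the ruler flush along the fence with its end against the end stop and handed the job in at about 24 s; the arm was clear, the highest push force I read was about 14 N, and the tin, spool and cutter were not touched.

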